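# Clear the honey jar from under the toaster lever and start the toaster

### The arm

A 6-joint arm with a two-finger parallel gripper is mounted at the origin on a cart in front of the work surface, level with it; the furniture and walls round the work are solid. World frame = base frame: x ahead of the robot, y to its left, z up, the work surface at z = 0. Lengths are in mm, angles in rad, forces in N, time in s.
With the tool pointing down it reaches from about 275 to 725 mm from the base axis. Payload 5.6 kg.
Tool frame: the origin (TCP) lies at the very end of the fingers, on their centre line; the grasp point (between the pads) lies 19 mm behind it (robot.grasp_offset is the z of the grasp point in the tool frame, in mm); z points along the fingers, y is the line along which they close (so a half turn about z gives the same grasp; the last joint's range is limited). The gripper opens to 85 mm and grips with 20 to 120 N. Pads are 22 mm wide; open, the fingers measure 114 mm over their backs; the gripper's body (76 mm by 85 mm) begins 54 mm behind the grasp point. The pads swing forward as they close: fully open they stand 13 mm farther back than shut.
Start: joints at [1.515, 0.255, 0.108, 0, -1.424, -0.285], TCP at [183.805, 518.371, 231.283] pointing down, gripper open.
Joint ranges: [-2.95, 2.95], [-1.21, 1.97], [-1.09, 1.5], [-2.87, 1.71], [-2.94, -0.07], [-3.05, 3.05]. Speed limits (rad/s): [2.57, 2.57, 3.14, 3.14, 3.14, 3.14].

### API

Orientations are given as a rotation vector (axis times angle).
In Python, from plant import sensors, cams, ticket, robot gives the robot as it stands.
- The arm moves only by the tool carry_out, never from a script. Its argument "plan" is a list of rows, each a list of 5 numbers: the opening, from -1 (shut) to 1 (fully open), then the shift along the tool's x, y, z in shares of 0.8 m (1.0 is 0.8 m), then the turn about the tool's z in a scale on which 1.0 is 2 pi rad. In form: [[fingers, tx, ty, tz, yaw], ...]. A call has 1 to 10 rows; each row is the pose to reach, as a shift and turn from the pose commanded when the call began, along the tool's axes at that moment; what a row does not reach only later rows make up. A row lasts 1/8 s, in which the tool goes at most 62.5 mm and 10.7 degrees, less where a joint would pass 70% of its speed; a pose out of reach is approached as far as the arm can. Shift and turn numbers lie between -1 and 1, and a call with a number outside is refused. A call with a gripper value outside its range is refused whole. The fingers move at their own pace and stop on an object; "grip_force" is the grip in N (left out, the last holds). Time passes only in rows, so rows that repeat a pose let the fingers close. It gives the time, the measured TCP pose, the force, the opening and the grip force at its end, in the units of the state.
- sensors.sense(): the state, without advancing time (a new reading comes with each control period).
- cams.grab_frame(name): name is "scene" or "top"; returns the picture (420x560x3 uint8, red, green, blue); there is no depth.
- cams.calibration(name): a dict with "vertical_fov" (degrees; the focal length in pixels is half the picture's height over the tangent of half this angle, whatever the lens; pixels are square), "cx", "cy" (the principal point, pixels), "k1" (the pictures are not rectified: a ray, as slopes to the right and down, at radius r is drawn at 1 + k1 r^2 times it, then the intrinsics apply), "world_to_cam" (4x4, takes a point from world to camera coordinates). Camera axes: x right, y up, looking along -z (the intrinsics and any distortion apply to the point x, -y, -z); pixel columns grow to the right and rows downward; lengths in mm; the calibration is good to about 2 mm. A picture is of the moment at which its call begins. calibration takes no time and is no camera call.
- ticket.close_job(): hands the job in; it is judged then, once.
The state is a dict: "time": time; "joints": joint angles; "joint_velocities": joint speeds; "joint_efforts": joint torques, N m; "position": TCP position; "orientation": TCP orientation; "wrist_force": force on the tool from outside, world axes, zero at the start; "moment": the same for the moment, N m; "finger_gap": finger opening in mm; "finger_force": force on a finger pad.
Only numpy, scipy, OpenCV 4.12 (cv2) and the standard library are available. Lean on these libraries where they do the work, as an engineer would, in place of code of your own. Each camera call takes 0.05 s, during which the arm holds its last target. There are 200 camera calls.

### The job

Someone has left the honey jar under the toaster's lever, so the lever cannot go down. With the fingertips, gently slide the jar along the worktop, standing, to one side until it is well clear of the lever, then press the lever lightly all the way down to its stop and take the hand away. Do not lift or tip the jar, do not force the lever down on it or jam it against the toaster, and leave the toaster where it stands, its browning dial as set and everything else on the worktop in its place.

Things in the scene. Friction and masses are not known exactly. Their poses are not given: they have to be found in the camera images.
- toaster: Black two-slot toaster, 1.4 kg, standing loose on the worktop, its narrow end with lever and dial turned towards the robot and to the right of it. Origin on its underside, z up. In its own frame the housing spans x -140 to +34 mm, y -124 to +148 mm, z 0 to 190 mm; the lever end is the flat face at y = -124 mm, whose outward direction is its -y. It must stay where it stands.
- toaster_lever (a joint): The toaster's lever, in m: 0 = up, grows straight down to 0.065 = fully down at its stop. It takes 1 to 2 N, has no spring and stays where it is left.
- lever_pad (a point): Middle of the top face of the lever's thumb pad; it moves with the lever. The pad is a black flat tab, 40 mm wide (along toaster x), standing 24 mm out of the lever end, 13 mm thick; this point is 11 mm out from the face, 156 mm above the worktop when up and 91 mm when fully down. Its tab's underside goes from 143 mm down to 78 mm; the honey jar is higher than that and blocks it.
- toaster_dial (a joint): The browning dial, in rad, set near 1.6: a round knob 26 mm across standing 13 mm out of the lever end, its centre 52 mm above the worktop and 32 mm to the +x side (toaster frame) of the lever's centre line. It turns very easily; leave its setting alone.
- honey_jar: Honey jar with white lid, round, 58 to 62 mm in diameter, 99 mm high, 0.3 to 0.6 kg, full and closed, standing loose close to the lever end of the toaster, partly under the lever. Origin at the centre of its underside, z up. Friction with the worktop 0.4 to 0.6: it slides when pushed low, with the contact under about 35 mm, and tips when pushed near the top.
- mug: Bystander: pale ceramic mug, 88 mm wide at the rim, 90 mm high, with a side handle (116 mm overall). Origin at its underside (centre of its outline). Leave it alone.
- kitchen_timer: Bystander: round wind-up kitchen timer, 67 mm diameter, 56 mm high. Origin at its underside (centre of its outline). Leave it alone.
- teaspoon: Bystander: steel teaspoon lying flat, 130 mm long, 27 mm wide, 11 mm high. Origin at its underside (centre of its outline). Leave it alone.
- tin: Bystander: unopened food tin, 75 mm diameter, 58 mm high. Origin at its underside (centre of its outline). Leave it alone.
- spice_jar: Bystander: small spice jar with dark cap, 44 mm diameter, 105 mm high. Origin at its underside (centre of its outline). Leave it alone.

How it is judged (in metres and radians):
On the way, in this order (a step that is already met when the one before it is completed fails the run):
1. the fingers push the honey jar (contact force between the fingers and honey_jar above 0.3 N), for 0.04 s.
2. the honey jar stands clear to the side of the lever, at least 55 mm from its middle (horizontal distance between honey_jar and lever_pad above 0.055 m and angle between honey_jar's own z axis and vertical below 0.15 rad), for 0.2 s.
3. the fingers press the lever down (contact force between the fingers and toaster above 0.3 N and value of joint toaster_lever above 0.008 m), for 0.04 s.
4. the lever is fully down (value of joint toaster_lever above 0.06 m), for 0.2 s.
At the end, for the whole second after the job is handed in: The lever is down to within 5 mm of its stop (over 60 of 65 mm); the honey jar stands upright and still on the worktop, over 55 mm from the lever's middle; toaster and bystanders are within 20 mm of where they stood; the dial is within 1.2 to 2.0 rad (value of joint toaster_lever above 0.06 m and horizontal distance between honey_jar and lever_pad above 0.055 m and height (world z) of honey_jar between -0.005 and 0.005 m and angle between honey_jar's own z axis and vertical below 0.1 rad and linear speed of honey_jar below 0.02 m/s and distance of each of toaster, mug, kitchen_timer, teaspoon, tin, spice_jar from where it was at the start of the episode below 0.02 m and angle between toaster's own z axis and vertical below 0.05 rad and value of joint toaster_dial between 1.2 and 2 rad); the robot touches nothing.
It fails at once if the honey jar is lifted off the worktop (over 10 mm) or tipped (over 0.3 rad) (height (world z) of honey_jar above 0.01 m or angle between honey_jar's own z axis and vertical above 0.3 rad).
It fails at once if the jar is jammed against the toaster or the lever forced down on it (over 12 N), or the jar is struck or pushed hard (over 20 N) (contact force between honey_jar and toaster above 12 N or contact force between the arm and honey_jar above 20 N).
It fails at once if the toaster or its lever is pressed hard (over 30 N) (contact force between the arm and toaster above 30 N).
It fails at once if the toaster is shoved (over 20 mm) or tipped, or its dial turned (out of 1.2 to 2.0 rad) (distance of toaster from where it was at the start of the episode above 0.02 m or angle between toaster's own z axis and vertical above 0.1 rad or not (value of joint toaster_dial between 1.2 and 2 rad)).
It fails at once if a bystander is moved (over 20 mm) or tipped over (distance of any of mug, kitchen_timer, teaspoon, tin, spice_jar from where it was at the start of the episode above 0.02 m or angle between any of mug, kitchen_timer, teaspoon, tin, spice_jar's own z axis and vertical above 0.4 rad).
It also fails if it takes over 45 s, if anything falls off the work surface, if the arm or the gripper's body presses on something with over 40 N, if the wrist force passes 120 N, or if a joint passes its speed limit or range.

## Working session

There is one attempt and no reset: what is moved stays moved. The work goes in short steps, Python scripts to look and compute and a tool call to move; the robot and the scene stay as the last step left them, time stands still between calls to the robot, and variables do not carry over. Pictures are saved under pics/ and viewed, at most 12 in all, crops included, and the job is handed in when it is done.

Besides the shell and the picture viewer there is one more tool, called after "Emit:" as name(argument=value, ...), one argument or row to a line, values as JSON. carry_out: Moves the arm, as the interface text tells. Its arguments: {"type":"object","properties":{"plan":{"type":"array","items":{"type":"array","items":{"type":"number"}}},"grip_force":{"type":"number"}},"required":["plan"]}

```bash
mkdir -p pics; cat > h.py <<'E'
import numpy as np, cv2
from plant import sensors, cams, ticket, robot
def cal(n):
    c=cams.calibration(n); f=210/np.tan(np.radians(c['vertical_fov'])/2)
    return c,f,np.array(c['world_to_cam'])
def ray(n,u,v):
    c,f,T=cal(n); d=np.array([(u-c['cx'])/f,(v-c['cy'])/f]); p=d.copy()
    for _ in range(30): p=d/(1+c['k1']*(p@p))
    w=T[:3,:3].T@np.array([p[0],-p[1],-1]); o=-T[:3,:3].T@T[:3,3]
    return o,w/np.linalg.norm(w)
def atz(n,u,v,z):
    o,w=ray(n,u,v); return o+w*(z-o[2])/w[2]
def tri(a,b):
    o1,w1=ray('scene',*a); o2,w2=ray('top',*b)
    s=np.linalg.lstsq(np.c_[w1,-w2],o2-o1,rcond=None)[0]
    p,q=o1+s[0]*w1,o2+s[1]*w2
    return (p+q)/2,np.linalg.norm(p-q)
def proj(n,P):
    c,f,T=cal(n); q=T[:3,:3]@np.array(P)+T[:3,3]; p=np.array([q[0],-q[1]])/-q[2]
    p=p*(1+c['k1']*(p@p)); return p*f+[c['cx'],c['cy']]
E
python3 - <<'E'
from h import *
for n in('scene','top'):
    cv2.imwrite(f'pics/{n}0.png',cams.grab_frame(n)[:,:,::-1])
    c,f,T=cal(n);print(n,f,c['k1'],-T[:3,:3].T@T[:3,3],T[:3,:3].round(2).tolist())
s=sensors.sense();print(s['position'],s['orientation'],s['finger_gap'],s['time'])
E
```

```text
scene 402.94239430803253 0.022883166270594193 [  55.11797639 -665.90125269  809.22466781] [[0.8, -0.61, -0.01], [0.38, 0.49, 0.78], [-0.47, -0.62, 0.62]]
top 429.3009451826451 -0.05218191007949426 [ 429.85770201  -14.35413064 1013.811327  ] [[-0.02, -1.0, -0.03], [0.99, -0.02, 0.14], [-0.15, -0.03, 0.99]]
[183.63370692 517.98560166 230.47937258] [ 3.09440315e+00 -5.32616324e-01 -3.73738018e-04] 85.63153844636065 0.1
```

View pics/scene0.png

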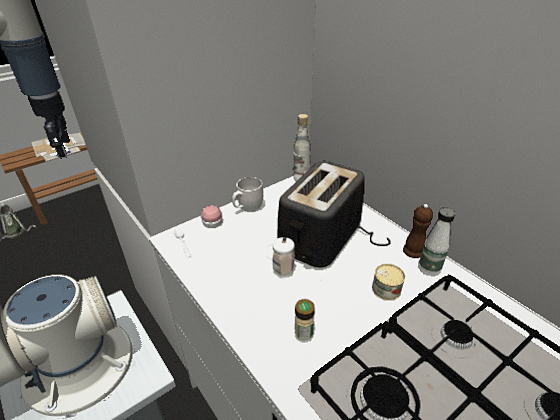

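View pics/top0.png

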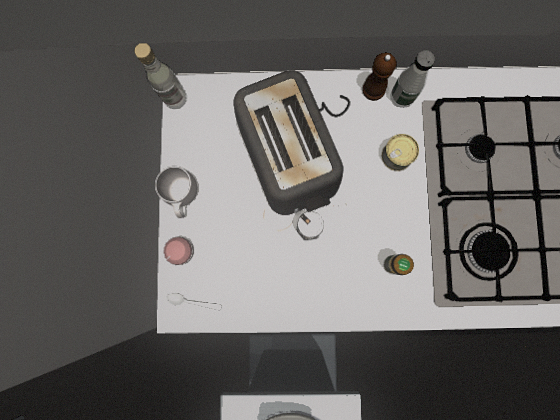

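The scene view shows the toaster with the jar (scene ~(283,258)) at its lever end, and the arm at the left outside a wall. In the top view the jar lid is at ~(310,224), the lever end at ~(305,205), and the wall is left of column 160. Next come enlarged crops.

```bash
python3 - <<'E'
from h import *
a=cv2.imread('pics/scene0.png')[190:310,240:400];b=cv2.imread('pics/top0.png')[170:260,250:370]
g=lambda i:np.clip(255*(i/255.)**0.6,0,255).astype(np.uint8)
a=cv2.resize(g(a),None,fx=5,fy=5,interpolation=cv2.INTER_CUBIC)
b=cv2.resize(g(b),None,fx=6,fy=6,interpolation=cv2.INTER_CUBIC)
cv2.imwrite('pics/s1.png',a);cv2.imwrite('pics/t1.png',b)
for n,u,v,z in [('top',157,332,0),('top',160,72,0),('top',420,330,0),('top',0,385,0),('scene',150,235,0),('scene',188,392,0),('scene',95,170,0),('top',173,184,90),('top',178,250,56),('top',402,150,58),('top',402,264,105),('top',310,222,99)]:
    print(n,u,v,z,atz(n,u,v,z).round())
E
```

```text
top 157 332 0 [290. 307.   0.]
top 160 72 0 [932. 317.   0.]
top 420 330 0 [ 287. -301.    0.]
top 0 385 0 [165. 685.   0.]
scene 150 235 0 [297. 314.   0.]
scene 188 392 0 [ 160. -204.    0.]
scene 95 170 0 [284. 793.   0.]
top 173 184 90 [621. 250.  90.]
top 178 250 56 [477. 245.  56.]
top 402 150 58 [ 696. -267.   58.]
top 402 264 105 [ 437. -241.  105.]
top 310 222 99 [530. -51.  99.]
```

View pics/s1.png

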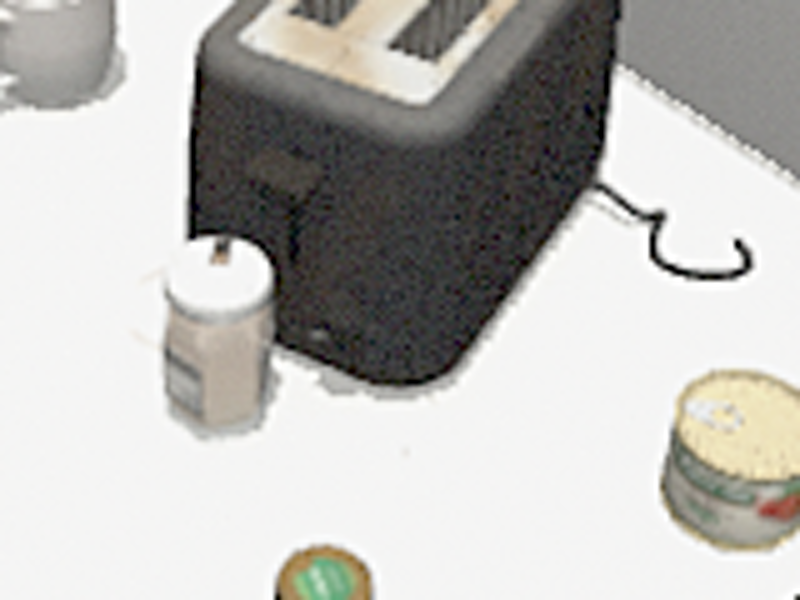

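View pics/t1.png

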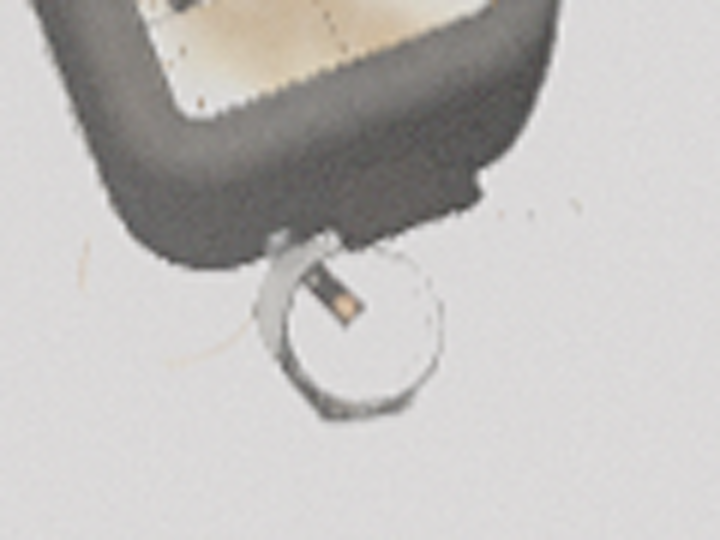

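The jar lid's centre is at scene px (284,244) and top px (310.8,224.2). The lever pad's outer edge runs in top from (307.5,211.3) to (329,204.3), and in scene from (290,225.5) to (303,229.5).

```bash
python3 - <<'E'
from h import *
print('lid',tri((284,244),(310.8,224.2)))
L=tri((290,225.5),(307.5,211.3));R=tri((303,229.5),(329.2,204.3));print('pad outer',L,R)
l=atz('top',307.5,211.3,156);r=atz('top',329.2,204.3,156);d=(l-r);print(l,r,np.linalg.norm(d),np.arctan2(d[1],d[0]))
# top rim of housing long edges left: bottom? left side line in top image (235,105)-(272,205)
a=atz('top',240,120,165);b=atz('top',262,185,165);print('side dir',np.arctan2(*(a-b)[[1,0]]),a,b)
a=atz('top',326,120,165);b=atz('top',342,170,165);print('side dir R',np.arctan2(*(a-b)[[1,0]]),a,b)
print('toaster bottom scene', [atz('scene',240+u/5,190+v/5,0).round() for u,v in((270,345),(380,383),(450,370),(600,180))])
print('lidscale', np.linalg.norm(atz('top',310.8-13,224.2,99)-atz('top',310.8+13,224.2,99)))
print('jar bottom', [atz('scene',240+u/5,190+v/5,0).round() for u,v in((168,400),(215,435),(265,410))])
E
```

```text
lid (array([526.68184696, -53.32875261,  99.97433208]), np.float64(3.2919110831338565))
pad outer (array([549.76280566, -46.20205371, 145.70453668]), np.float64(6.38892986768995)) (array([559.95547496, -88.77159863, 156.03018778]), np.float64(2.1222955662958833))
[545.64459088 -44.13026683 156.        ] [559.05359479 -88.19263078 156.        ] 46.057499956249124 1.866210560580164
side dir 0.31204022220068794 [737.85322773  91.11432033 165.        ] [599.68729062  46.54495293 165.        ]
side dir R 0.2660209186020518 [733.36201882 -86.52040423 165.        ] [ 627.2205081  -115.44173335  165.        ]
toaster bottom scene [array([579., -35.,   0.]), array([608., -96.,   0.]), array([ 646., -112.,   -0.]), array([833., -47.,   0.])]
lidscale 55.54016426773333
jar bottom [array([507., -34.,   0.]), array([512., -70.,   0.]), array([545., -72.,   0.])]
```

The geometry is consistent: the lid is at z≈100 and the pad at z≈156. The jar is about 43 mm out from the face and about 21 mm left of the lever. I'll push it left with the inner finger, keeping the gripper body outboard of the lever. First the arm has to come round the wall.

The manual's scale: shifts go in shares of 0.8 m and turns go in shares of 2 pi rad. Converting my numbers, 26.9 cm is 0.3363, 22.5 cm is 0.2813, 0.85 rad is 0.1353.

Emit:
carry_out(
  plan=[
    [0.45,0.0275,0.0563,0,0.0223],
    [0.45,0.055,0.1125,0,0.0446],
    [0.45,0.0838,0.1688,0,0.0668],
    [0.45,0.1113,0.225,0,0.0891],
    [0.45,0.1388,0.2813,0,0.1114],
    [0.45,0.1675,0.3363,0,0.1353],
    [0.45,0.1675,0.3363,0,0.1353],
    [0.45,0.1675,0.3363,0,0.1353],
  ],
)

```text
time: 1.1
position: [220.2, 220.2, 231.3]
orientation: [-2.601, 1.761, 0.0]
wrist_force: [0.4, 0.1, -0.4]
finger_gap: 62.0
finger_force: 0.0
```

```bash
cat >> h.py <<'E'
from scipy.spatial.transform import Rotation as Ro
a=0.29; o=np.array([-np.cos(a),-np.sin(a),0]); l=np.array([o[1],-o[0],0]); F=np.array([575.5,-59.7,0])
def st():
    s=sensors.sense(); R=Ro.from_rotvec(s['orientation']).as_matrix(); p=np.array(s['position'])
    print('t',s['time'],'p',p.round(1),'y',R[:,1].round(3),'gap',round(s['finger_gap'],1),'F',np.round(s['wrist_force'],1),'q',np.round(s['joints'],2),'out,left',((p-F)@o).round(1),((p-F)@l).round(1))
    return p,R
def to(P):
    p,R=st(); print('shift cm',(R.T@(np.array(P)-p)/10).round(2))
E
python3 -c "
from h import *
to(F+80*o-42*l+[0,0,230])"
```

```text
t 1.1 p [220.2 220.2 231.3] y [-0.928 -0.371 -0.   ] gap 62.0 F [ 0.4  0.1 -0.4] q [ 1.3  -0.24 -0.39 -0.   -1.42 -0.92] out,left 260.4 369.8
shift cm [ 42.64 -14.25   0.11]
```

In the tool's units: 42.6 cm is 0.5325, -14.2 cm is -0.1775.

Emit:
carry_out(
  plan=[
    [0.45,0.0588,-0.02,0,0],
    [0.45,0.1188,-0.04,0,0],
    [0.45,0.1775,-0.0588,0,0],
    [0.45,0.2375,-0.0788,0,0],
    [0.45,0.2963,-0.0988,0,0],
    [0.45,0.355,-0.1188,0,0],
    [0.45,0.415,-0.1388,0,0],
    [0.45,0.4738,-0.1588,0,0],
    [0.45,0.5325,-0.1775,0,0],
    [0.45,0.5325,-0.1775,0,0],
  ],
)

```text
time: 2.35
position: [511.9, -124.4, 228.7]
orientation: [2.597, -1.763, -0.005]
wrist_force: [-0.7, -0.0, -0.7]
finger_gap: 61.9
finger_force: 0.0
```

```bash
python3 - <<'E'
from h import *
to(F+80*o-42*l+[0,0,30])
a=cams.grab_frame('top')[130:280,210:390,::-1];b=cams.grab_frame('scene')[150:300,220:400,::-1]
g=lambda i:cv2.resize(np.clip(255*(i/255.)**0.6,0,255).astype(np.uint8),(400,333),interpolation=cv2.INTER_CUBIC)
cv2.imwrite('pics/c2.png',np.hstack([g(a),g(b)]))
E
```

```text
t 2.35 p [ 511.9 -124.4  228.7] y [-0.929 -0.369  0.004] gap 61.9 F [-0.7 -0.  -0.7] q [ 0.06  0.21  0.05  0.   -1.41  0.32] out,left 79.4 -43.8
shift cm [-0.16 -0.04 19.87]
```

View pics/c2.png

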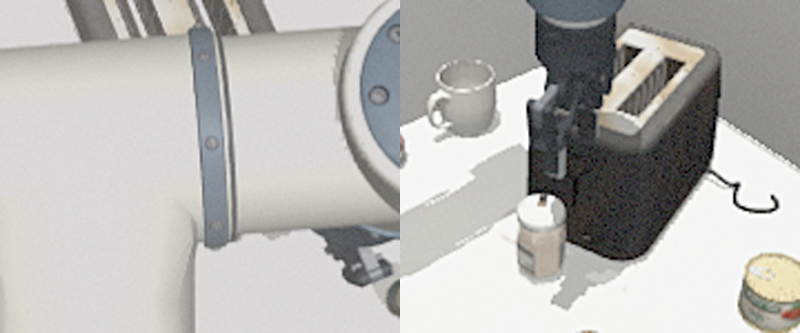

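The gripper hangs to the right of and above the jar (lid at crop px ~(540,210)), with nothing touching. Now down.

Emit:
carry_out(
  plan=[
    [0.45,0.0125,0,0.0438,0],
    [0.45,0.0125,0,0.0875,0],
    [0.45,0.0125,0,0.1313,0],
    [0.45,0.0125,0,0.175,0],
    [0.45,0.0125,0,0.2125,0],
    [0.45,0.0125,0,0.2375,0],
    [0.45,0.0125,0,0.25,0],
    [0.45,0.0125,0,0.25,0],
    [0.45,0.0125,0,0.25,0],
  ],
)

```text
time: 3.58
position: [514.6, -131.9, 32.3]
orientation: [-2.601, 1.76, -0.003]
wrist_force: [-0.7, 0.2, -0.2]
finger_gap: 62.2
finger_force: 0.0
```

```bash
python3 - <<'E'
from h import *
p,R=st()
print('inner finger out,left',[((p-38*R[:,1]-F)@k).round(1) for k in(o,l)])
a=cams.grab_frame('top')[130:280,210:390,::-1];b=cams.grab_frame('scene')[150:300,220:400,::-1]
g=lambda i:cv2.resize(np.clip(255*(i/255.)**0.6,0,255).astype(np.uint8),(400,333),interpolation=cv2.INTER_CUBIC)
cv2.imwrite('pics/c3.png',np.hstack([g(a),g(b)]))
E
```

```text
t 3.575 p [ 514.6 -131.9   32.3] y [-0.928 -0.372 -0.002] gap 62.2 F [-0.7  0.2 -0.2] q [ 0.04  0.37 -0.28  0.   -0.93  0.34] out,left 79.0 -51.8
inner finger out,left [np.float64(41.2), np.float64(-48.4)]
```

View pics/c3.png

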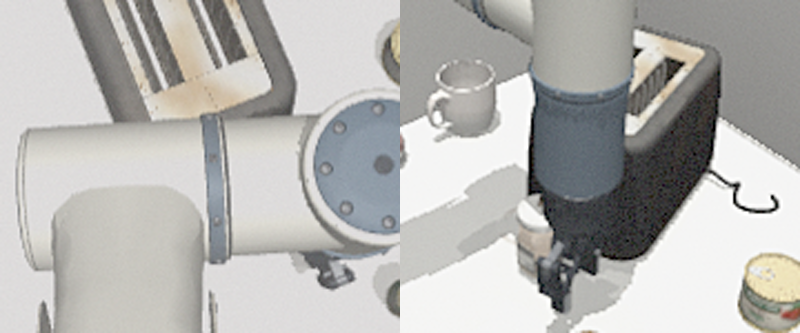

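Emit:
carry_out(
  plan=[
    [0.45,-0.0063,0,0,0],
    [0.45,-0.0125,0,0,0],
    [0.45,-0.0188,0,0,0],
    [0.45,-0.0225,0,0,0],
    [0.45,-0.0263,0,0,0],
    [0.45,-0.03,0,0,0],
    [0.45,-0.0338,0,0,0],
    [0.45,-0.0375,0,0,0],
    [0.45,-0.0425,0,0,0],
    [0.45,-0.0475,0,0,0],
  ],
)

```text
time: 4.92
position: [500.2, -97.1, 31.9]
orientation: [-2.601, 1.762, -0.002]
wrist_force: [-1.0, -4.5, 3.7]
finger_gap: 61.8
finger_force: 0.4
```

In the tool's units: -2 cm is -0.025, -1.6 cm is -0.02.

Emit:
carry_out(
  plan=[
    [0.45,-0.005,0,0,0],
    [0.45,-0.01,0,0,0],
    [0.45,-0.015,0,0,0],
    [0.45,-0.02,0,0,0],
    [0.45,-0.025,0,0,0],
  ],
)

```text
time: 5.55
position: [491.9, -78.0, 31.1]
orientation: [2.601, -1.762, -0.001]
wrist_force: [0.4, -3.9, 3.4]
finger_gap: 61.9
finger_force: 0.7
```

```bash
python3 - <<'E'
from h import *
p,R=st()
print('inner finger out,left',[((p-38*R[:,1]-F)@k).round(1) for k in(o,l)])
a=cams.grab_frame('top')[130:280,210:390,::-1];b=cams.grab_frame('scene')[150:300,220:400,::-1]
g=lambda i:cv2.resize(np.clip(255*(i/255.)**0.6,0,255).astype(np.uint8),(400,333),interpolation=cv2.INTER_CUBIC)
cv2.imwrite('pics/c4.png',np.hstack([g(a),g(b)]))
E
```

```text
t 5.55 p [491.9 -78.   31.1] y [-0.929 -0.371  0.001] gap 61.9 F [ 0.4 -3.9  3.4] q [ 0.16  0.31 -0.36 -0.   -0.9   0.22] out,left 85.4 6.4
inner finger out,left [np.float64(47.5), np.float64(9.8)]
```

View pics/c4.png

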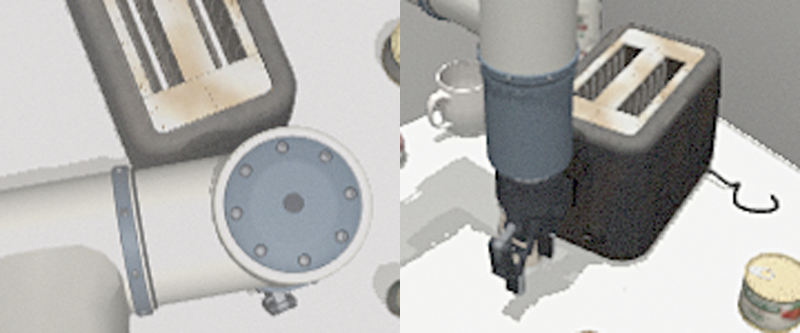

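Contact forces are gentle (about 4 N). The jar is moving left, hidden behind the gripper. I'll push on another 35 mm.

In the tool's units: -3.5 cm is -0.0438, -3.2 cm is -0.04.

Emit:
carry_out(
  plan=[
    [0.45,-0.005,0,0,0],
    [0.45,-0.01,0,0,0],
    [0.45,-0.015,0,0,0],
    [0.45,-0.02,0,0,0],
    [0.45,-0.025,0,0,0],
    [0.45,-0.03,0,0,0],
    [0.45,-0.035,0,0,0],
    [0.45,-0.04,0,0,0],
    [0.45,-0.0438,0,0,0],
    [0.45,-0.0438,0,0,0],
  ],
)

```text
time: 6.9
position: [479.1, -45.5, 31.2]
orientation: [-2.601, 1.762, 0.001]
wrist_force: [-0.1, -2.0, 0.5]
finger_gap: 61.9
finger_force: 0.2
```

In the tool's units: 8 cm is 0.1, 7 cm is 0.0875.

Emit:
carry_out(
  plan=[
    [0.45,0.005,0,0,0],
    [0.45,0.0125,0,0,0],
    [0.45,0.0313,0,0,0],
    [0.45,0.05,0,0,0],
    [0.45,0.0625,0,0,0],
    [0.45,0.075,0,0,0],
    [0.45,0.0875,0,0,0],
    [0.45,0.1,0,0,0],
    [0.45,0.1,0,0,0],
  ],
)

```text
time: 8.02
position: [509.2, -120.7, 31.2]
orientation: [2.6, -1.763, 0.0]
wrist_force: [-0.4, 0.5, 0.1]
finger_gap: 62.1
finger_force: 0.0
```

```bash
python3 - <<'E'
from h import *
to(F+80*o-42*l+[0,0,230])
a=cams.grab_frame('top')[130:280,210:390,::-1];b=cams.grab_frame('scene')[150:300,220:400,::-1]
g=lambda i:cv2.resize(np.clip(255*(i/255.)**0.6,0,255).astype(np.uint8),(400,333),interpolation=cv2.INTER_CUBIC)
cv2.imwrite('pics/c5.png',np.hstack([g(a),g(b)]))
E
```

```text
t 8.025 p [ 509.2 -120.7   31.2] y [-0.929 -0.37  -0.   ] gap 62.1 F [-0.4  0.5  0.1] q [ 0.07  0.36 -0.3   0.   -0.92  0.31] out,left 81.0 -39.5
shift cm [  0.26  -0.08 -19.88]
```

View pics/c5.png

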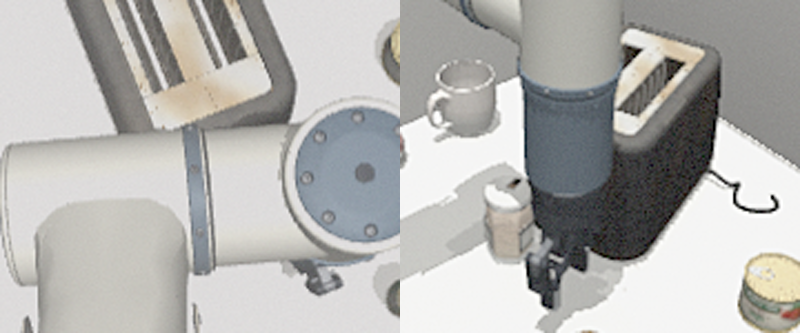

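```bash
python3 - <<'E'
from h import *
j=atz('scene',267.3,237.8,99);print('jar',j.round(),'out,left',((j-F)@o).round(),((j-F)@l).round())
to(F+63*o+[0,0,230]); y=st()[1][:,1]; print('yaw',-(np.arctan2(o[1],o[0])-np.arctan2(y[1],y[0])))
E
```

```text
jar [509.  -7.  99.] out,left 49.0 70.0
t 8.125 p [ 508.8 -120.1   31.2] y [-0.929 -0.371  0.   ] gap 62.3 F [-0.2  0.2  0.1] q [ 0.07  0.35 -0.3  -0.   -0.92  0.31] out,left 81.1 -38.8
shift cm [ -3.7   -2.15 -19.88]
t 8.125 p [ 508.8 -120.1   31.2] y [-0.929 -0.371  0.   ] gap 62.3 F [-0.2  0.2  0.1] q [ 0.07  0.35 -0.3  -0.   -0.92  0.31] out,left 81.1 -38.8
yaw 0.08979551460001689
```

In the tool's units: -20 cm is -0.25, -19 cm is -0.2375.

Emit:
carry_out(
  plan=[
    [0.45,0,0,-0.0375,0],
    [0.45,0,0,-0.0875,0],
    [0.45,0,0,-0.15,0],
    [0.45,0,0,-0.2,0],
    [0.45,0,0,-0.2375,0],
    [1,0,0,-0.25,0],
    [1,0,0,-0.25,0],
    [1,0,0,-0.25,0],
  ],
)

```text
time: 9.12
position: [508.2, -119.8, 229.7]
orientation: [2.6, -1.761, -0.004]
wrist_force: [0.0, 0.3, 0.4]
finger_gap: 85.7
finger_force: 0.0
```

```bash
python3 - <<'E'
from h import *
to(F+63*o+[0,0,180])
E
```

```text
t 9.125 p [ 508.2 -119.8  229.7] y [-0.929 -0.371  0.002] gap 85.7 F [0.  0.3 0.4] q [ 0.07  0.2   0.04 -0.   -1.41  0.31] out,left 81.7 -38.4
shift cm [-3.65 -2.22  4.97]
```

In the tool's units: 7 cm is 0.0875, -2.2 cm is -0.0275, 0.09 rad is 0.0143.

Emit:
carry_out(
  plan=[
    [1,-0.015,-0.0088,0,0.0048],
    [1,-0.03,-0.0188,0,0.0095],
    [1,-0.045,-0.0275,0,0.0143],
    [1,-0.045,-0.0275,0.025,0.0143],
    [1,-0.045,-0.0275,0.05,0.0143],
    [1,-0.045,-0.0275,0.075,0.0143],
    [1,-0.045,-0.0275,0.0875,0.0143],
    [1,-0.045,-0.0275,0.0875,0.0143],
  ],
)

```text
time: 10.12
position: [515.4, -78.6, 160.3]
orientation: [2.518, -1.876, -0.003]
wrist_force: [-0.2, -0.1, -0.2]
finger_gap: 85.5
finger_force: 0.0
```

```bash
python3 - <<'E'
from h import *
p,R=st()
print('tip proj',proj('scene',p-49.5*R[:,1]+[0,0,13]))
b=cams.grab_frame('scene')[190:270,240:340,::-1]
cv2.imwrite('pics/c6.png',cv2.resize(np.clip(255*(b/255.)**0.5,0,255).astype(np.uint8),None,fx=7,fy=7,interpolation=cv2.INTER_CUBIC))
E
```

```text
t 10.125 p [515.4 -78.6 160.3] y [-0.958 -0.286  0.002] gap 85.5 F [-0.2 -0.1 -0.2] q [ 0.15  0.23 -0.1  -0.   -1.24  0.14] out,left 63.0 -0.9
tip proj [297.43873372 218.94207474]
```

View pics/c6.png

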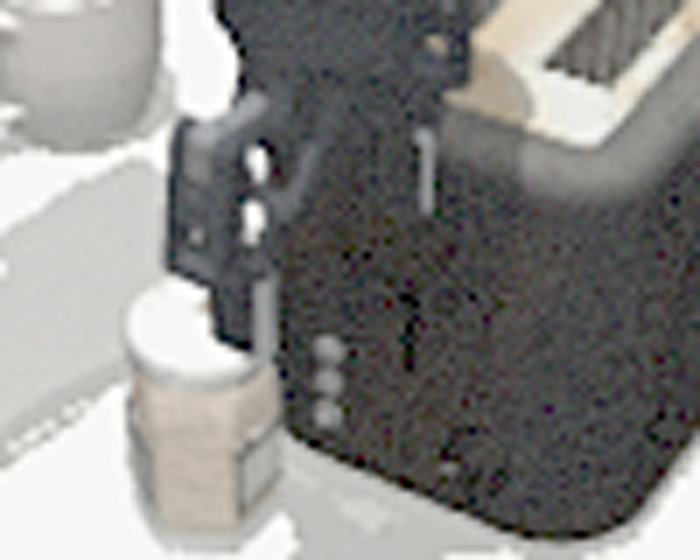

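The inner finger is over the lever pad, with its tip at about px (298,219) as predicted. The jar stands upright to the left. Pressing down.

In the tool's units: 4.2 cm is 0.0525, 3.7 cm is 0.0463.

Emit:
carry_out(
  plan=[
    [1,0,0,0.0075,0],
    [1,0,0,0.015,0],
    [1,0,0,0.0213,0],
    [1,0,0,0.0275,0],
    [1,0,0,0.0338,0],
    [1,0,0,0.04,0],
    [1,0,0,0.0463,0],
    [1,0,0,0.0525,0],
  ],
)

```text
time: 11.18
position: [516.0, -78.5, 118.9]
orientation: [2.519, -1.877, -0.0]
wrist_force: [-0.1, 0.3, 0.6]
finger_gap: 85.3
finger_force: 0.4
```

```bash
python3 -c "
from h import *
st()"
```

```text
t 11.175 p [516.  -78.5 118.9] y [-0.958 -0.286  0.   ] gap 85.3 F [-0.1  0.3  0.6] q [ 0.15  0.26 -0.17  0.   -1.13  0.14] out,left 62.4 -1.0
```

In the tool's units: 3.7 cm is 0.0463, 3.6 cm is 0.045.

Emit:
carry_out(
  plan=[
    [1,0,0,0.0063,0],
    [1,0,0,0.0125,0],
    [1,0,0,0.0188,0],
    [1,0,0,0.025,0],
    [1,0,0,0.0313,0],
    [1,0,0,0.0375,0],
    [1,0,0,0.0413,0],
    [1,0,0,0.045,0],
    [1,0,0,0.0463,0],
  ],
)

```text
time: 12.3
position: [513.6, -79.5, 81.4]
orientation: [2.515, -1.876, -0.005]
wrist_force: [-8.8, -4.1, 4.2]
finger_gap: 85.4
finger_force: 0.4
```

Emit:
carry_out(
  plan=[
    [1,0,0,0.0013,0],
    [1,0,0,0.0025,0],
    [1,0,0,0.0038,0],
    [1,0,0,0.0038,0],
  ],
)

```text
time: 12.8
position: [513.5, -79.4, 78.4]
orientation: [2.515, -1.876, -0.005]
wrist_force: [-8.0, -3.4, 3.7]
finger_gap: 85.2
finger_force: 0.4
```

There is a sideways force of about 9 N outwards, so a finger's outer link is likely brushing the housing. I'll ease out 5 mm and check.

Emit:
carry_out(
  plan=[
    [1,0,0.0025,0,0],
    [1,0,0.005,0,0],
    [1,0,0.0063,0,0],
    [1,0,0.0063,0,0],
  ],
)

```text
time: 13.3
position: [511.5, -79.8, 79.4]
orientation: [-2.519, 1.877, -0.001]
wrist_force: [-0.6, -0.4, 0.2]
finger_gap: 85.2
finger_force: 0.0
```

```bash
python3 - <<'E'
from h import *
p,R=st()
b=cams.grab_frame('scene')[190:270,240:340,::-1]
cv2.imwrite('pics/c7.png',cv2.resize(np.clip(255*(b/255.)**0.5,0,255).astype(np.uint8),None,fx=7,fy=7,interpolation=cv2.INTER_CUBIC))
E
```

```text
t 13.3 p [511.5 -79.8  79.4] y [-0.958 -0.286 -0.001] gap 85.2 F [-0.6 -0.4  0.2] q [ 0.15  0.29 -0.25 -0.   -1.03  0.14] out,left 67.1 -1.0
```

View pics/c7.png

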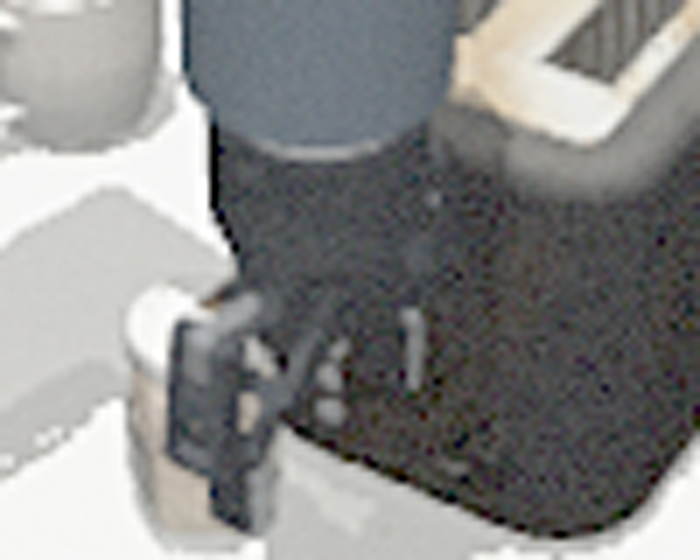

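The toaster outline is unchanged and the jar is upright. The sideways force has gone. I'll press a little further to find the stop.

Emit:
carry_out(
  plan=[
    [1,0,0,0.0013,0],
    [1,0,0,0.0025,0],
    [1,0,0,0.0038,0],
    [1,0,0,0.0038,0],
  ],
)

```text
time: 13.85
position: [511.5, -80.0, 77.1]
orientation: [-2.519, 1.876, -0.001]
wrist_force: [-2.7, 1.0, 5.9]
finger_gap: 85.4
finger_force: 2.9
```

Fz rises to 6 N with the tip at about 90 mm, so the lever is at its stop. Retreating upward, then back.

In the tool's units: -16 cm is -0.2, -13 cm is -0.1625.

Emit:
carry_out(
  plan=[
    [1,0,0.0025,-0.0063,0],
    [1,0,0.005,-0.025,0],
    [1,0,0.0075,-0.0625,0],
    [1,0,0.0125,-0.1125,0],
    [1,0,0.025,-0.1625,0],
    [1,0,0.0625,-0.2,0],
    [1,0,0.1125,-0.2,0],
    [1,0,0.1625,-0.2,0],
    [1,0,0.2,-0.2,0],
    [1,0,0.2,-0.2,0],
  ],
)

```text
time: 15.1
position: [356.6, -126.2, 237.7]
orientation: [-2.517, 1.877, -0.003]
wrist_force: [0.2, -0.7, -0.4]
finger_gap: 85.4
finger_force: 0.0
```

```bash
python3 - <<'E'
from h import *
st()
a=cams.grab_frame('top')[90:290,140:440,::-1];b=cams.grab_frame('scene')[170:290,230:350,::-1]
g=lambda i,w:cv2.resize(np.clip(255*(i/255.)**0.5,0,255).astype(np.uint8),(w,300 if w==400 else 400),interpolation=cv2.INTER_CUBIC)
A=np.zeros((400,800,3),np.uint8);A[:267,:400]=cv2.resize(a,(400,267));A[:,400:]=cv2.resize(np.clip(255*(b/255.)**0.5,0,255).astype(np.uint8),(400,400),interpolation=cv2.INTER_CUBIC)
cv2.imwrite('pics/c8.png',A)
E
```

```text
t 15.1 p [ 356.6 -126.2  237.7] y [-0.958 -0.285 -0.003] gap 85.4 F [ 0.2 -0.7 -0.4] q [ 0.08 -0.1  -0.27  0.   -1.4   0.21] out,left 228.8 -1.1
```

View pics/c8.png

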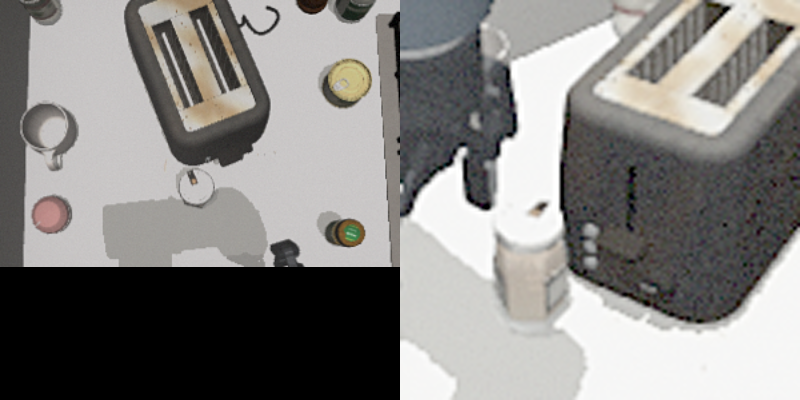

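The lever now sits low in its slot at scene px ~(297.5,242). The jar stands at top px ~(287,230), to the left, and the bystanders look unmoved. One numeric check before handing in.

```bash
python3 - <<'E'
from h import *
P=F+11*o
for z in(156,110,100,91): print(z,proj('scene',P+[0,0,z]))
j=atz('top',287,230.3,99);print(j,np.linalg.norm((j-P)[:2]))
a=cv2.imread('pics/top0.png')[65:150,225:340];b=cams.grab_frame('top')[:,:,::-1].copy()
for n,(x0,y0,x1,y1) in dict(toaster=(228,65,345,200),mug=(150,160,195,222),tin=(380,130,422,172),timer=(160,232,196,268),spice=(380,248,418,280),spoon=(163,288,225,314)).items():
    t=cv2.imread('pics/top0.png')[y0:y1,x0:x1]
    r=cv2.matchTemplate(b[y0-15:y1+15,x0-15:x1+15],t,cv2.TM_CCOEFF_NORMED);_,m,_,q=cv2.minMaxLoc(r);print(n,round(m,2),q[0]-15,q[1]-15)
E
```

```text
156 [297.55359529 223.56324722]
110 [297.19658047 237.13424758]
100 [297.12163406 239.98758469]
91 [297.05496303 242.52716324]
[513.20779294  -1.38773831  99.        ] 80.34471741003756
toaster 0.97 0 0
mug 1.0 0 0
tin 1.0 0 0
timer 1.0 0 0
spice 1.0 0 0
spoon 0.97 0 0
```

```bash
python3 -c "
from h import *
print(ticket.close_job())"
```

```text
the job is handed in; nothing more can be done
None
```

The job is handed in, though no verdict came back: the jar stands upright about 80 mm from the lever's middle, the lever is down at its stop, and the toaster and bystanders show no movement in the top view; the dial was never touched on purpose, but I didn't measure its setting.

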